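# Set the index plunger of a hoop stand and move the embroidery hoop into it from its hook

### The job

The bench stand for embroidery hoops is still set for a much smaller hoop. Pull up the knob of its spring plunger, slide the grooved post outward along the drilled tube to the tightest hole that still takes the hoop on the hook, and let the plunger drop fully into that hole. Then lift the hoop up past the tip of its deep hook, bring it out, and lower it upright into the grooves of the two posts until it rests on the tube before you let go, without forcing it against the hook, dropping it, or shifting the spool, tape roll, mug and pot standing about.

Things in the scene. Friction and masses are not known exactly. Their poses are not given: they have to be found in the camera images.
- seat (a point): Where the hoop's centre lies when the hoop is properly set in the fixed stand: 128.5 mm above the bench. Axes: z up; y along the stand's tube, toward its fixed post; x across the tube (the set hoop's ring axis lies along x). The hoop stands edgewise between the posts, its lowest point on the tube's top face, its left and right sides in the two grooves.
- hoop_stand: The fixed stand: a drilled square aluminium tube, 26 mm, top face 35 mm above the bench, on two dark cross feet (150 mm), with two light wooden grooved posts, 36 mm across the tube, their tops 140 mm above the bench. Origin on the bench under the seat point, axes as there. The tube runs from y = +128 to -308 mm.
- fixed_groove (a point): On the floor of the fixed post's groove, at the height of the seat, y = +96 mm from it; axes as there. Each post has an upright groove, open at the top, that faces the other post: 14 mm wide across the tube, about 25 mm at the flared top, with cheeks that reach 16 mm in from its floor.
- groove (a point): The same point on the groove floor of the sliding post; axes as at the seat. This post stands on a dark steel sleeve that slides along the tube, with the plunger at the sleeve's outer end.
- sliding_post (a joint): Travel of the sliding post, m, -0.004 to 0.104, growing outward (-y of the seat axes). The five holes of the tube lie at 0, 0.025, 0.050, 0.075 and 0.100; it starts latched at 0. The width between the groove floors is 117 mm + travel (192 mm at 0.075). The sleeve drags with about 1.5 N and stays where it is left; latched, it has about 1 mm of play either way.
- plunger (a joint): Lift of the plunger pin, m: 0 is fully down in a hole, about 0.010 is resting on the tube between holes, 0.015 is the upper stop. A spring pushes it down, 4.6 N at 0 and about 10 N at the stop. The post slides only with the pin lifted more than about 0.010; moved sideways while held up, the knob takes the post along.
- knob (a point): Centre of the plunger's pull knob: black, round, fluted, 29 mm in diameter, 24 mm high, axis vertical, on a 19 mm steel neck; 93 mm above the bench when the pin is down, 70 mm farther out along the tube than the sliding groove floor. It can be gripped from above, across the tube. Moves with post and plunger; axes as at the seat.
- hoop_center (a point): Centre of the wooden embroidery hoop on the hook: a plain ring, outer diameter 187 mm (at most 188), inner 176 mm, 10 mm thick along its axis, about 60 g, with a small tension screw that stands out 10 mm at its edge. z is the ring's axis; -y points to the screw, on top while it hangs. It hangs upright, its plane across the hook, lowest point about 17 mm above the bench.
- hook_valley (a point): Lowest point of the deep upturned hook, on top of its 8 mm steel wire, 200 mm above the bench: the hoop's inner edge rests here, in a trough 24 mm wide. Axes: z up, x from the tip back toward the upright of the fixed hook stand (a wire 75 mm behind, on a 120 x 110 mm dark base plate). Behind the valley the wire climbs to 234 mm.
- hook_tip (a point): Top of the hook's ball tip: 11 mm across, 20 mm in front of the valley (-x of the hook), 37.5 mm above it and 237.5 mm above the bench. The hoop comes off only when its upper inner edge is above this.
- white_spool_mid (a point): Bystander: white cotton spool standing up, 54 mm in diameter, 62 mm high; its middle.
- tape_roll_mid (a point): Bystander: roll of tan tape lying flat, 66 mm in diameter, 19 mm high; its middle.
- mug_mid (a point): Bystander: blue-grey mug without handle, 84 mm in diameter, 83 mm high; its middle.
- pot_mid (a point): Bystander: white screw-cap pot, 55 mm in diameter, 78 mm high; its middle.

How it is judged:
On the way, in this order (a step that is already met when the one before it is completed fails the run):
1. the plunger is pulled up clear of the hole it was in (value of joint plunger above 0.0095 m), for 0.1 s.
2. the sliding post stands at the 192 mm hole with the plunger dropped fully in and the knob let go (value of joint sliding_post between 0.072 and 0.078 m and value of joint plunger below 0.003 m and contact force between the fingers and plunger below 0.5 N), for 0.3 s.
3. the hoop is lifted past the tip of the hook and brought out in front of it (x of hoop_center in the frame of hook_valley below -0.035 m and height (world z) of hoop_center above 0.12 m), for 0.1 s.
4. the hoop, still held, stands in both grooves and on the tube (within 8 mm) (x of hoop_center in the frame of seat between -0.005 and 0.005 m and y of hoop_center in the frame of seat between -0.006 and 0.006 m and z of hoop_center in the frame of seat between -0.008 and 0.008 m and angle between the z axis of hoop_center and the x axis of seat, either way round below 0.1 rad and contact force between the fingers and hoop above 0.5 N), for 0.1 s.
At the end, for the whole second after the job is handed in: Sliding post within 3 mm of the 0.075 m hole, plunger joint under 0.003 m. Hoop let go and at rest in both grooves on the tube: centre within 5 mm across, 6 mm along and 4 mm in height of the seat point, ring axis within 0.10 rad of the seat's x axis (value of joint sliding_post between 0.072 and 0.078 m and value of joint plunger below 0.003 m and x of hoop_center in the frame of seat between -0.005 and 0.005 m and y of hoop_center in the frame of seat between -0.006 and 0.006 m and z of hoop_center in the frame of seat between -0.004 and 0.004 m and angle between the z axis of hoop_center and the x axis of seat, either way round below 0.1 rad and linear speed of hoop below 0.02 m/s and angular speed of hoop below 0.15 rad/s); the robot touches nothing.
It fails at once if the hoop is dropped (its centre below 70 mm) (height (world z) of hoop_center below 0.07 m).
It fails at once if the hoop is wrenched against the hook (over 25 N) (contact force between hoop and hook_stand above 25 N).
It fails at once if the spool, tape roll, mug or pot is shifted by more than 30 mm (distance of any of white_spool_mid, tape_roll_mid, mug_mid, pot_mid from where it was at the start of the episode above 0.03 m).
It also fails if it takes over 64 s, if anything falls off the work surface, if the arm or the gripper's body presses on something with over 40 N, if the wrist force passes 120 N, or if a joint passes its speed limit or range.

### The arm

A 6-joint arm with a two-finger parallel gripper is mounted at the origin on the work surface; the furniture and walls round the work are solid. World frame = base frame: x ahead of the robot, y to its left, z up, the work surface at z = 0. Lengths are in m, angles in rad, forces in N, time in s.
With the tool pointing down it reaches from about 0.375 to 0.925 m from the base axis. Payload 5.7 kg.
Tool frame: the origin (TCP) lies midway between the tips of the shut fingers; the grasp point (between the pads) lies 19 mm behind it; z points along the fingers, y is the line along which they close (so a half turn about z gives the same grasp; the last joint's range is limited). The gripper opens to 88 mm and grips with 3 to 60 N. Pads are 20 mm wide; open, the fingers measure 115 mm over their backs; the gripper's body (75 mm by 178 mm) begins 61 mm behind the grasp point.
Start: joints at [-1.435, 0.359, 1.51, -0, 1.272, -0.115], TCP at [0.149, -0.581, 0.223] pointing down, gripper open.
Joint ranges: [-2.97, 2.97], [-1.01, 2.36], [0.21, 2.38], [-0.96, 4.11], [0.2, 2.71], [-2.98, 2.98]. Speed limits (rad/s): [2.39, 2.39, 3.14, 3.14, 3.14, 3.14].

### API

Orientations are given as a unit quaternion [x, y, z, w].
In Python, from bench import move_ptp, servo_line, goto_joints, move_gripper, sleep, inverse_kinematics, capture, PlanningError, close_job, spot_in, silhouettes, current_clock, current_joint_pos, current_qvel, current_joint_torque, current_position, current_orientation, current_force, current_torque, current_finger_gap, current_grip_force gives the robot as it stands. Calls block until the motion is done:
- move_ptp(position, orientation): joint-space move of the TCP to a pose.
- servo_line(position, orientation=None, rate=0.15, contact_N=None): straight line of the TCP; orientation=None keeps the orientation; rate is the mean speed in m/s. With contact_N (N) it stops when the force on the tool has changed by that much, and returns True; else False.
- goto_joints(angles): joint-space move.
- move_gripper(opening): finger opening in m; the grip force is fixed at half the most; returns when the fingers have stopped.
- sleep(seconds).
- inverse_kinematics(position, orientation): joint angles nearest the present ones, or None.
- capture(name): name is "scene" or "top"; returns a dict with "image" (420x560x3 uint8, blue, green, red), "range_z" (420x560 float32, m along the optical axis (not along the pixel's ray), 0 where there is no reading), "intrinsics" (3x3 intrinsics, pixels), "k1" (the pictures are not rectified: a ray, as slopes to the right and down, at radius r is drawn at 1 + k1 r^2 times it, then the intrinsics apply), "R" (3x3) and "t" (3): a world point X has camera coordinates R X + t. Camera axes: x right, y down, z forward; pixel columns grow to the right and rows downward; lengths in m; the calibration is good to about 2 mm. A picture is of the moment at which its call begins.
A pose or a line that the arm cannot do raises PlanningError and nothing moves.
- close_job(): hands the job in; it is judged then, once.
Trained networks look in the newest picture that a camera, given by its name, has taken for a name from the list of things; names that differ only in an ending like _2 or _b are one class to them, and where a whole thing is asked for, a point or a joint stands for the part that bears it (a point fixed in the world has none). Each returns a list of dicts, best first, with "conf" (0 to 1); they miss things now and then, are a little off and sometimes report something else, mostly with a low value. They report only what shows in the picture. A call takes as long as a camera call.
- spot_in(camera, query): "xy" ([column, row] in pixels, amid what is visible of it).
- silhouettes(camera, query): "region" (420x560 bool, what is visible of it) and "xy" ([column, row] in pixels, amid what is visible of it).
Readings, each from a call of its own:
- current_clock(): time.
- current_joint_pos(): joint angles.
- current_qvel(): joint speeds.
- current_joint_torque(): joint torques, N m.
- current_position(): TCP position.
- current_orientation(): TCP orientation.
- current_force(): force on the tool from outside, world axes, zero at the start.
- current_torque(): the same for the moment, N m.
- current_finger_gap(): finger opening in m.
- current_grip_force(): force on a finger pad.
Only numpy, scipy, OpenCV 4.12 (cv2) and the standard library are available. Lean on these libraries where they do the work, as an engineer would, in place of code of your own. Each camera call takes 0.05 s, during which the arm holds its last target. There are 200 camera calls.

## Working session

There is one attempt and no reset: what is moved stays moved. The work goes in short steps, each a Python script; the robot and the scene stay as the last script left them, time stands still between calls to the robot, and variables do not carry over. Pictures are saved under pics/ and viewed, at most 10 in all, crops included, and the job is handed in when it is done.

```bash
ls; mkdir -p pics; cat > h.py <<'E'
import numpy as np, cv2
from bench import *
def snap(n):
    c=capture(n); return c
def cloud(c):
    z=c["range_z"]; K=c["intrinsics"]; h,w=z.shape
    v,u=np.mgrid[:h,:w]
    p=np.stack([u,v],-1).reshape(-1,1,2).astype(np.float64)
    n=cv2.undistortPoints(p,K,np.array([c["k1"],0,0,0.])).reshape(h,w,2)
    X=np.dstack([n[...,0]*z,n[...,1]*z,z])
    W=(X-c["t"])@c["R"]; W[z<=0]=np.nan
    return W
E
python3 - <<'E'
from h import *
for n in("scene","top"):
    c=snap(n); cv2.imwrite(f"pics/{n}0.png",c["image"]); W=cloud(c); np.save(f"{n}0.npy",W)
    print(n,c["intrinsics"].tolist(),c["k1"],(-c["R"].T@c["t"]),c["R"][2])
    for q in("hoop_stand","sliding_post","knob","fixed_groove","hoop_center","hook_valley","hook_tip","white_spool_mid","tape_roll_mid","mug_mid","pot_mid"):
        s=silhouettes(n,q)
        for d in s[:1]:
            P=W[d["region"]]; P=P[~np.isnan(P[:,0])]
            print(q,round(d["conf"],2),np.round(d["xy"]),d["region"].sum(), np.round(np.percentile(P,[2,50,98],axis=0),3).tolist() if len(P) else None)
            np.save(f"{n}_{q}.npy",d["region"])
E
```

```text
pics
scene [[420.210872892484, 0.0, 284.30915232978043], [0.0, 420.210872892484, 206.35240454349236], [0.0, 0.0, 1.0]] -0.08294306317181835 [0.05567096 0.79394189 0.60294722] [ 0.50732054 -0.73734177 -0.44604147]
hoop_stand 0.9 [320. 213.] 2978 [[0.492, -0.409, 0.003], [0.546, -0.119, 0.036], [0.615, 0.018, 0.138]]
sliding_post 0.61 [331. 205.] 952 [[0.535, -0.254, -0.001], [0.546, -0.139, 0.079], [0.632, -0.117, 0.139]]
fixed_groove 0.74 [320. 212.] 3182 [[0.489, -0.416, -0.002], [0.547, -0.119, 0.035], [0.622, 0.018, 0.138]]
hoop_center 0.82 [216. 278.] 1434 [[0.496, 0.217, 0.012], [0.518, 0.321, 0.121], [0.555, 0.392, 0.214]]
hook_valley 0.72 [203. 315.] 1686 [[0.507, 0.265, 0.004], [0.574, 0.33, 0.012], [0.628, 0.383, 0.233]]
hook_tip 0.64 [202. 316.] 1655 [[0.507, 0.268, 0.005], [0.574, 0.33, 0.013], [0.629, 0.383, 0.233]]
white_spool_mid 0.96 [351. 274.] 670 [[0.362, 0.037, 0.001], [0.38, 0.073, 0.044], [0.406, 0.083, 0.062]]
tape_roll_mid 0.68 [180. 270.] 388 [[0.726, 0.204, 0.001], [0.752, 0.235, 0.016], [0.785, 0.26, 0.021]]
mug_mid 0.73 [250. 210.] 905 [[0.717, -0.089, 0.00
[... 791 characters left out ...]
2 [188. 226.] 484 [[0.497, 0.221, 0.022], [0.527, 0.306, 0.142], [0.554, 0.388, 0.218]]
hook_valley 0.48 [188. 222.] 513 [[0.511, 0.267, 0.006], [0.565, 0.326, 0.016], [0.644, 0.379, 0.239]]
hook_tip 0.95 [185. 219.] 644 [[0.511, 0.269, 0.006], [0.574, 0.327, 0.016], [0.642, 0.382, 0.238]]
white_spool_mid 0.52 [272. 278.] 254 [[0.363, 0.035, -0.0], [0.388, 0.06, 0.063], [0.412, 0.084, 0.071]]
tape_roll_mid 0.72 [224. 160.] 231 [[0.728, 0.201, 0.007], [0.758, 0.231, 0.02], [0.788, 0.26, 0.028]]
mug_mid 0.69 [309. 165.] 668 [[0.72, -0.086, 0.0], [0.772, -0.048, 0.026], [0.802, -0.009, 0.087]]
pot_mid 0.84 [368. 166.] 294 [[0.741, -0.267, -0.001], [0.759, -0.237, 0.069], [0.791, -0.216, 0.086]]
```

```bash
python3 - <<'E'
from h import *
for n in("scene","top"):
    W=np.load(f"{n}0.npy")
    def P(q,lo,hi):
        m=np.load(f"{n}_{q}.npy")&(W[...,2]>lo)&(W[...,2]<hi); return W[m]
    def line(p,it=3):
        for _ in range(it):
            c=np.median(p,0) if _==0 else p.mean(0); u,s,v=np.linalg.svd(p[:,:2]-c[:2],full_matrices=False)
            r=np.abs((p[:,:2]-c[:2])@v[1]); p=p[r<max(2.5*np.median(r),.004)]
        d=v[0]*np.sign(v[0][1]); return c,d
    p=P("hoop_stand",.030,.040); c,d=line(p)
    s=(p[:,:2]-c[:2])@d; t=(p[:,:2]-c[:2])@np.array([d[1],-d[0]])
    print(n,"tube",len(p),c,d,"yaw",np.arctan2(-d[0],d[1]),"s",np.percentile(s,[0,1,99,100]),"ends",c[:2]+d*s.min(),c[:2]+d*s.max(),"t",np.percentile(t,[2,98]))
    p=P("hoop_stand",.136,.146); s=(p[:,:2]-c[:2])@d;t=(p[:,:2]-c[:2])@np.array([d[1],-d[0]])
    for k in (s>s.mean(),s<s.mean()): print(" posttop",k.sum(),"s",np.percentile(s[k],[2,98]),"t",np.percentile(t[k],[2,98]),p[k].mean(0))
    p=P("hoop_center",.0,.25); c,d=line(p)
    s=(p[:,:2]-c[:2])@d; print(" hoop dir",d,"c",c,"ext",np.percentile(s,[1,99]),c[:2]+d*np.percentile(s,[1,99]).mean(), "z",np.nanmax(p[:,2]),np.percentile(p[:,2],[1,99]))
    # 3D circle fit in plane (u,z)
    from scipy.optimize import least_squares
    f=least_squares(lambda q:np.hypot(s-q[0],p[:,2]-q[1])-q[2],[0,.11,.09],loss="soft_l1",f_scale=.002).x
    print(" circle",f,c[:2]+d*f[0])
    p=P("hook_tip",.19,.25); print(" hook hi",len(p),np.round(p[np.argsort(p[:,0])][::max(1,len(p)//8)],3).tolist())
    p=P("hook_tip",.005,.03); r=cv2.minAreaRect((p[:,:2]*1000).astype(np.float32)); print(" base",r)
a=cv2.resize(cv2.imread("pics/scene0.png")[120:380,140:420],None,fx=2.5,fy=2.2); cv2.imwrite("pics/a.png",a)
b=cv2.resize(cv2.imread("pics/top0.png")[120:300,130:440],None,fx=2.5,fy=2.5); cv2.imwrite("pics/b.png",b)
E
```

```text
scene tube 546 [ 0.54963052 -0.18546533  0.03434191] [0.02727689 0.99962792] yaw -0.027280270512618252 s [-0.23750443 -0.22811124  0.20529745  0.20689714] ends [ 0.54315213 -0.42288139] [0.55527403 0.02135483] t [-0.01379153  0.01872116]
 posttop 48 s [0.15920464 0.18592954] t [-0.01061098  0.02159125] [ 0.55906237 -0.00989179  0.13793874]
 posttop 53 s [0.03631216 0.06806479] t [-0.01264677  0.02111807] [ 0.55466668 -0.13516575  0.13874098]
 hoop dir [-0.30038726  0.95381733] c [0.52051378 0.31407606 0.12019982] ext [-0.10229186  0.08093428] [0.52372156 0.30389044] z 0.21676931767640942 [0.0117504  0.21553909]
 circle [-0.00867754  0.11534362  0.08801528] [0.52312041 0.30579927]
 hook hi 323 [[0.501, 0.296, 0.231], [0.507, 0.3, 0.236], [0.512, 0.303, 0.204], [0.538, 0.307, 0.204], [0.544, 0.313, 0.227], [0.56, 0.317, 0.23], [0.579, 0.324, 0.232], [0.594, 0.324, 0.22], [0.599, 0.329, 0.196]]
 base ((604.6749267578125, 279.7822265625), (137.80340576171875, 233.55215454101562), 33.91849899291992)
top tube 631 [ 0.55344924 -0.23239571  0.03525823] [0.03913544 0.99923392] yaw -0.03914544
[... 202 characters left out ...]
1890972] [ 0.56390963 -0.01146783  0.14053732]
 posttop 71 s [0.08641051 0.11647871] t [-0.01745144  0.01880274] [ 0.55755651 -0.13379931  0.13971487]
 hoop dir [-0.30486372  0.95239598] c [0.52667988 0.30475844 0.12554661] ext [-0.09001944  0.08960352] [0.52674328 0.30456038] z 0.22407474690216958 [0.00987166 0.22032079]
 circle [7.78886873e-05 1.19945698e-01 8.86535952e-02] [0.52665614 0.30483262]
 hook hi 104 [[0.504, 0.301, 0.241], [0.517, 0.3, 0.195], [0.527, 0.326, 0.203], [0.541, 0.308, 0.226], [0.551, 0.312, 0.235], [0.562, 0.321, 0.237], [0.577, 0.325, 0.236], [0.59, 0.33, 0.228]]
 base ((583.08203125, 323.84698486328125), (127.57682037353516, 108.1265869140625), 18.418659210205078)
```

View pics/a.png

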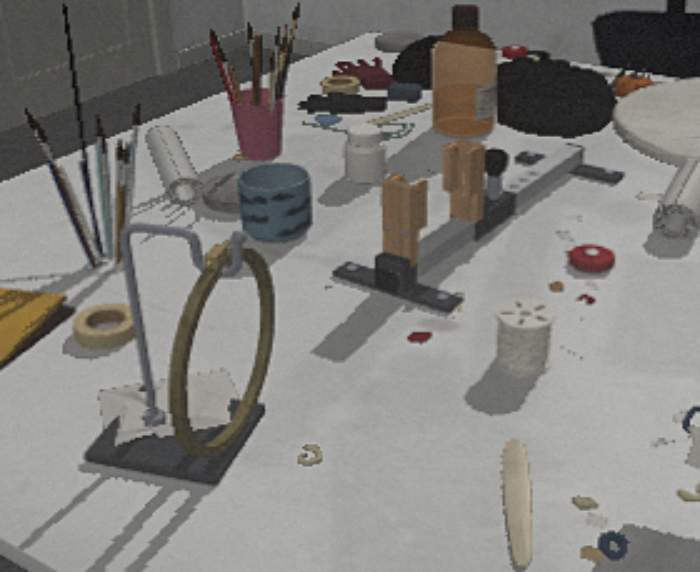

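View pics/b.png

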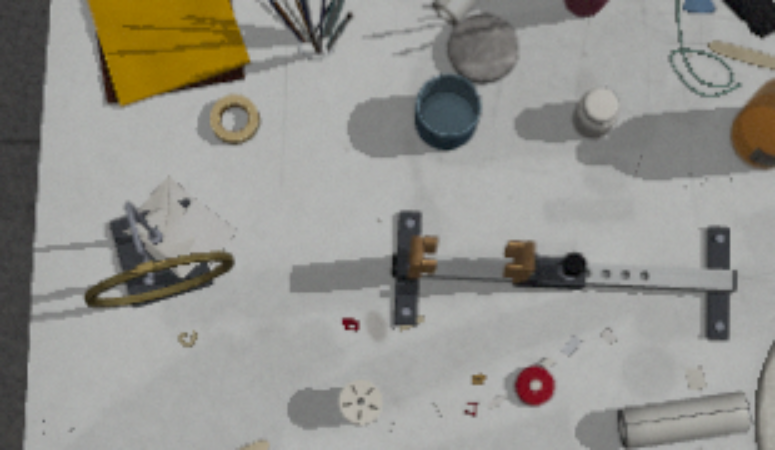

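The pictures show the stand lying nearly along world y: fixed post at (425,255) in the top crop, sliding post at (518,260), knob at (572,265). The hoop hangs at (160,280), turned about 18°, with its screw on top at the hook. The way to the knob is clear.

```bash
cat >> h.py <<'E'
from scipy.spatial.transform import Rotation as Ro
def quat(yaw,flip=0):
    y=np.array([np.cos(yaw),np.sin(yaw),0])*(-1 if flip else 1); z=np.array([0,0,-1.])
    return Ro.from_matrix(np.c_[np.cross(y,z),y,z]).as_quat()
def best(p,yaw):
    c=[]
    for f in(0,1):
        q=quat(yaw,f); j=inverse_kinematics(p,q)
        if j is not None: c.append((np.abs(np.array(j)-current_joint_pos()).max(),q,np.round(j,2)))
    c.sort(key=lambda a:a[0]); print("ik",[(round(a[0],2),a[2].tolist()) for a in c]); return c[0][1]
def st(m=""):
    print(m,"t",round(current_clock(),2),"p",np.round(current_position(),4),"F",np.round(current_force(),2),"T",np.round(current_torque(),2),"gap",round(current_finger_gap(),4),"grip",round(current_grip_force(),1),flush=True)
E
python3 - <<'E'
from h import *
p=np.array([.555,-.200,.18]); q=best(p,-.035)
move_gripper(.070); st()
move_ptp(p,q); st("above")
servo_line([.555,-.2,.076],rate=.12); st("down")
move_gripper(0.02); st("grip")
E
```

```text
ik [(np.float64(0.97), [-0.46, 0.39, 1.58, -0.0, 1.17, -0.43]), (np.float64(2.83), [-0.46, 0.39, 1.58, -0.0, 1.17, 2.71])]
 t 1.7 p [ 0.1489 -0.5812  0.2227] F [-0.53  0.24 -0.21] T [ 0.01  0.   -0.03] gap 0.0697 grip 0.0
above t 3.71 p [ 0.5548 -0.201   0.1801] F [ 0.12 -0.61  0.42] T [-0.06 -0.06  0.02] gap 0.0704 grip 0.0
down t 4.72 p [ 0.5556 -0.2003  0.0766] F [-0.05 -0.29  0.  ] T [-0.09 -0.17  0.05] gap 0.07 grip 0.0
grip t 5.45 p [ 0.5552 -0.2     0.0761] F [0.3  0.45 0.46] T [ 0.03 -0.17 -0.01] gap 0.0285 grip 30.0
```

```bash
python3 - <<'E'
from h import *
p0=np.array(current_position()); st()
servo_line(p0+[0,0,.013],rate=.04); sleep(.15); st("up")
d=np.array([.035,.99939,0])
servo_line(p0+[0,0,.013]-d*.040,rate=.06); st("40")
servo_line(p0+[0,0,.013]-d*.0745,rate=.05); sleep(.2); st("75")
c=servo_line(p0-d*.0745+[0,0,.001],rate=.03,contact_N=9); print(c); sleep(.2);st("low")
E
```

```text
t 5.45 p [ 0.5552 -0.2     0.0761] F [0.3  0.45 0.46] T [ 0.03 -0.17 -0.01] gap 0.0285 grip 30.0
up t 6.08 p [ 0.5551 -0.1999  0.0888] F [ 3.48 -1.71 -8.95] T [-0.16 -0.64  0.05] gap 0.0284 grip 30.0
40 t 6.89 p [ 0.5536 -0.2407  0.0891] F [ 2.51 -1.81 -9.43] T [-0.23 -0.41 -0.  ] gap 0.0284 grip 30.0
75 t 7.93 p [ 0.5524 -0.2744  0.0891] F [-0.48 -1.2  -9.53] T [-0.22 -0.06 -0.02] gap 0.0284 grip 30.0
False
low t 8.68 p [ 0.5524 -0.2744  0.0772] F [-2.43 -0.9  -4.95] T [-0.24  0.45 -0.01] gap 0.0281 grip 30.0
```

```bash
python3 - <<'E'
from h import *
p=np.array(current_position())
servo_line(p-[0,0,.0012],rate=.03); st("low2")
move_gripper(.060); sleep(.1); st("rel")
servo_line([p[0],p[1],.165],rate=.15)
# feel across the sliding post, then the fixed post
for y,x in((-.215,.5545),(-.008,.5617)):
    servo_line([x,y,.165],rate=.2); servo_line([x,y,.118],rate=.12); st("at"); move_gripper(.03); sleep(.1); st("post")
    move_gripper(.060); servo_line([x,y,.165],rate=.15)
c=snap("scene"); cv2.imwrite("pics/s1.png",c["image"]); np.save("s1.npy",cloud(c))
st()
E
```

```text
low2 t 8.93 p [ 0.5524 -0.2744  0.0761] F [-2.96 -1.11 -4.14] T [-0.12  0.44 -0.05] gap 0.0287 grip 30.0
rel t 9.71 p [ 0.5524 -0.2744  0.076 ] F [-0.21  0.21  0.35] T [ 0.02 -0.11  0.03] gap 0.0603 grip 0.0
at t 11.44 p [ 0.5545 -0.2157  0.1179] F [-0.64 -0.52  0.31] T [ 0.02 -0.16 -0.01] gap 0.0598 grip 0.0
post t 12.04 p [ 0.5547 -0.2152  0.1186] F [-1.7   0.2   5.63] T [-0.02  0.15 -0.03] gap 0.0358 grip 30.0
at t 14.82 p [ 0.5618 -0.0085  0.118 ] F [-0.28  0.48  0.41] T [-0.05 -0.03  0.01] gap 0.0599 grip 0.0
post t 15.42 p [ 0.5627 -0.0081  0.1186] F [2.35 0.18 4.06] T [-0.01 -0.36 -0.09] gap 0.0359 grip 30.0
 t 16.52 p [ 0.5612 -0.0079  0.1644] F [ 0.45  0.95 -0.95] T [-0.01 -0.06 -0.07] gap 0.06 grip 0.0
```

```bash
cat >> h.py <<'E'
ax=lambda y:.5550+.0386*(y+.2)
YS=-.0386
E
python3 - <<'E'
from h import *
servo_line([ax(-.07),-.07,.165],rate=.2); move_gripper(0.0)
servo_line([ax(-.07),-.07,.105],rate=.15)
r=[]
for a,b in((-.052,-.028),(-.170,-.195)):
    servo_line([ax(a),a,.105],rate=.15); hit=servo_line([ax(b),b,.105],rate=.04,contact_N=4)
    r.append(current_position()); st(str(hit)); servo_line([ax(a),a,.105],rate=.1)
print("mid y",(r[0][1]+r[1][1])/2, "span",r[0][1]-r[1][1])
servo_line([ax(-.15),-.15,.2],rate=.2); move_gripper(.045); st()
yw=.31; g=np.array([.5263,.305])-.052*np.array([-.305,.952]); print(g)
q=best([g[0],g[1],.26],yw); move_ptp([g[0],g[1],.26],q); st("above hoop")
c=snap("top"); W=cloud(c); cv2.imwrite("pics/t2.png",c["image"][140:300,130:300])
c=snap("scene"); cv2.imwrite("pics/s2.png",cv2.resize(c["image"][150:390,120:360],None,fx=2.4,fy=2.4))
E
```

```text
True t 19.14 p [ 0.5614 -0.0445  0.1052] F [-0.07 -2.71  1.81] T [-0.54 -0.04 -0.05] gap 0.0008 grip 1.5
True t 20.77 p [ 0.5555 -0.1831  0.1048] F [0.99 3.53 1.5 ] T [ 0.47 -0.23  0.  ] gap 0.0005 grip 1.6
mid y -0.11378996482091547 span 0.13856266899825043
 t 22.52 p [ 0.5569 -0.15    0.2   ] F [-0.74 -0.16  0.34] T [-0.04 -0.12 -0.03] gap 0.0448 grip 0.0
[0.54216  0.255496]
ik [(np.float64(0.71), [0.33, 0.33, 1.46, -0.0, 1.35, 0.02])]
above hoop t 24.03 p [0.5424 0.2545 0.2598] F [0.74 0.45 0.56] T [-0.07 -0.1   0.01] gap 0.045 grip 0.0
```

View pics/s2.png

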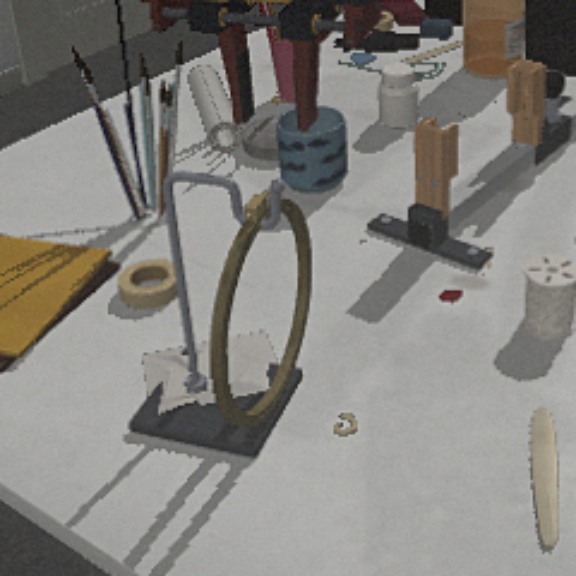

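The picture shows the hoop hanging undisturbed, its top near (265,205). The open fingers are above it at (235,110) and (305,115), and the sliding post has moved outward. Next I descend and grip.

```bash
python3 - <<'E'
from h import *
p=np.array([.5422,.2555,.167])
print(servo_line(p,rate=.12,contact_N=5)); st("down")
move_gripper(0.0); sleep(.1); st("grip")
c=snap("scene"); cv2.imwrite("pics/s3.png",cv2.resize(c["image"][150:390,120:360],None,fx=2.4,fy=2.4))
W=cloud(c); m=silhouettes("scene","hoop_center")
c=snap("top"); cv2.imwrite("pics/t3.png",cv2.resize(c["image"][140:300,130:330],None,fx=3,fy=3))
E
```

```text
False
down t 25.06 p [0.5428 0.2556 0.1676] F [ 0.18 -0.5  -0.51] T [ 0.   -0.09  0.03] gap 0.0451 grip 0.0
grip t 25.81 p [0.5422 0.2555 0.1671] F [-0.47 -0.26  0.49] T [-0.04 -0.05  0.04] gap 0.0089 grip 30.0
```

View pics/s3.png

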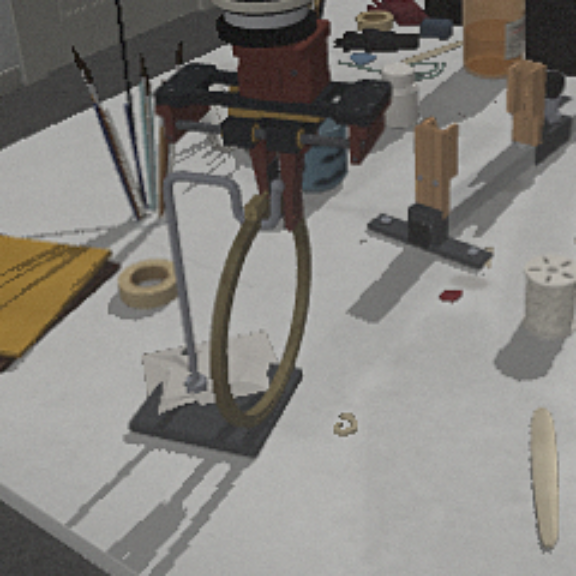

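The fingers grip the ring right of the hook at about (295,200), and the hoop hangs the same as before. Lifting now, stopping on force.

```bash
python3 - <<'E'
from h import *
p=np.array([.5422,.2555,.167]); h=np.array([.9523,.305,0])
b=servo_line(p+[0,0,.056],rate=.06,contact_N=5); st(f"lift {b}")
if not b:
    b=servo_line(p+[0,0,.056]-h*.07,rate=.07,contact_N=5); st(f"out {b}")
c=snap("scene"); cv2.imwrite("pics/s4.png",cv2.resize(c["image"][130:370,120:360],None,fx=2.4,fy=2.4)); W=cloud(c)
for n in("scene","top"):
    c=snap(n) if n=="top" else c; W=cloud(c); s=silhouettes(n,"hoop_center")[:1]
    for d in s:
        q=W[d["region"]]; q=q[~np.isnan(q[:,0])]; np.save(f"{n}_h4.npy",q); print(d["conf"],len(q),np.percentile(q,[2,50,98],axis=0).round(3).tolist())
E
```

```text
lift False t 27.04 p [0.5419 0.2554 0.2225] F [ 0.31 -0.   -0.99] T [-0.06 -0.13  0.01] gap 0.0091 grip 30.0
out False t 28.19 p [0.4761 0.2343 0.2231] F [-0.06  0.12 -0.41] T [-0.04 -0.14 -0.03] gap 0.0088 grip 30.0
0.68 1396 [[0.429, 0.199, 0.083], [0.45, 0.308, 0.18], [0.488, 0.37, 0.27]]
0.64 111 [[0.443, 0.285, 0.001], [0.454, 0.309, 0.106], [0.486, 0.346, 0.277]]
```

View pics/s4.png

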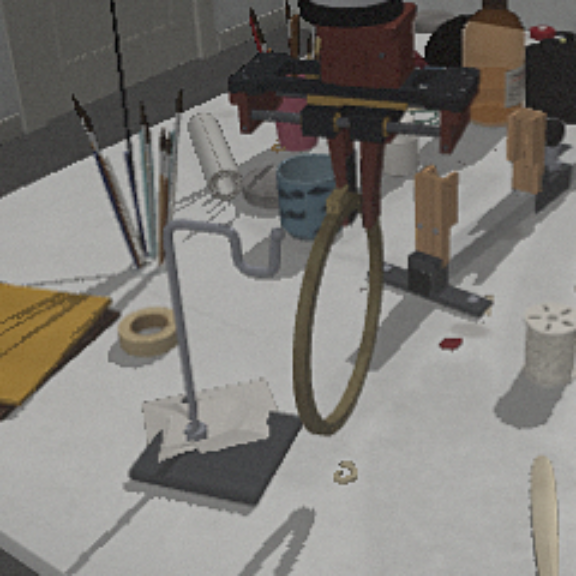

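The hoop is free in front of the hook, upright, gripped at about (365,215), with its bottom near (325,430). I'll check its centre relative to the tool, then carry it above the stand.

```bash
cat >> h.py <<'E'
from scipy.optimize import least_squares
def ring(W,m,tcp,yaw):
    p=W[m]; p=p[~np.isnan(p[:,0])]; l=np.array([-np.sin(yaw),np.cos(yaw)]); n=np.array([np.cos(yaw),np.sin(yaw)])
    e=p[:,:2]-np.array(tcp)[:2]; k=np.abs(e@n)<.02; s=e[k]@l; z=p[k,2]-tcp[2]
    f=least_squares(lambda q:np.hypot(s-q[0],z-q[1])-q[2],[.052,-.055,.09],loss="soft_l1",f_scale=.002).x
    return f.round(4),k.sum(),np.median(e[k]@n).round(4)
E
python3 - <<'E'
from h import *
# reference: the same fit on the first pictures, as if gripped there; then lifted
for n in("scene","top"):
    print(n,"before",ring(np.load(n+"0.npy"),np.load(n+"_hoop_center.npy"),[.5422,.2555,.167],.31))
q=np.load("scene_h4.npy"); print("lifted",ring(q[None],np.ones((1,len(q)),bool),[.4758,.2342,.223],.31))
servo_line([.476,.234,.325],rate=.2)
t=[ax(-.1135-.052),-.1135-.052,.325]; Q=best(t,YS); move_ptp(t,Q); sleep(.2); st("above")
for n in("scene","top"):
    c=snap(n); W=cloud(c); cv2.imwrite(f"pics/{n}5.png",cv2.resize(c["image"][60:300,220:460],None,fx=2.4,fy=2.4))
    for d in silhouettes(n,"hoop_center")[:1]: print(n,d["conf"],ring(W,d["region"],current_position(),YS))
E
```

```text
scene before (array([ 0.0537, -0.0516,  0.088 ]), np.int64(1412), np.float64(-0.0033))
top before (array([ 0.0517, -0.047 ,  0.0886]), np.int64(479), np.float64(-0.0003))
lifted (array([ 0.0535, -0.0518,  0.088 ]), np.int64(1395), np.float64(-0.0029))
ik [(np.float64(0.73), [-0.41, 0.26, 1.41, -0.0, 1.48, -0.37]), (np.float64(2.76), [-0.41, 0.26, 1.41, -0.0, 1.48, 2.77])]
above t 30.76 p [ 0.5565 -0.1644  0.3251] F [-0.01 -0.19 -0.98] T [-0.13 -0.05 -0.01] gap 0.0095 grip 30.0
scene 0.77 (array([ 0.0532, -0.0533,  0.0884]), np.int64(879), np.float64(-0.0046))
top 0.85 (array([ 0.0515, -0.0479,  0.088 ]), np.int64(235), np.float64(-0.0003))
```

View pics/scene5.png

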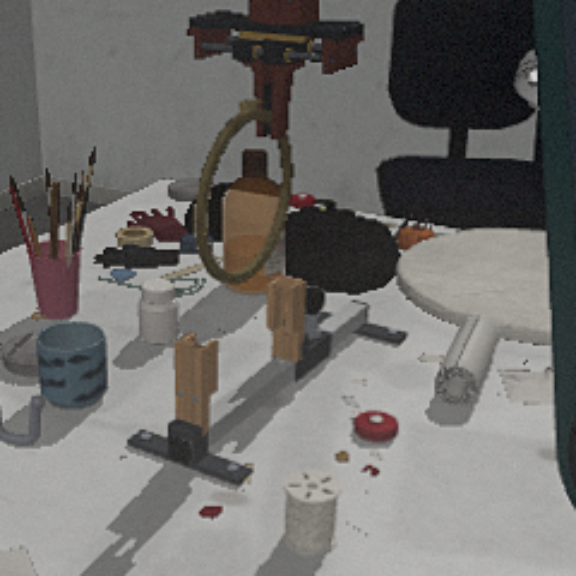

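The hoop hangs above the stand at (245,195) in the scene crop, between the post tops at (195,345) and (285,285). It hasn't slipped in the grip. Lowering it into the grooves now.

```bash
python3 - <<'E'
from h import *
y=-.166; x=ax(y)
servo_line([x,y,.255],rate=.12); st("pre")
b=servo_line([x,y,.178],rate=.035,contact_N=5); sleep(.1); st(f"down {b}")
for n in("scene","top"):
    c=snap(n); W=cloud(c); cv2.imwrite(f"pics/{n}6.png",cv2.resize(c["image"][100:300,240:440],None,fx=2.8,fy=2.8))
    for d in silhouettes(n,"hoop_center")[:1]: print(n,d["conf"],ring(W,d["region"],current_position(),YS))
E
```

```text
pre t 31.69 p [ 0.5567 -0.1662  0.2555] F [ 1.29 -0.41 -0.61] T [-0.09 -0.07  0.01] gap 0.0096 grip 30.0
down True t 33.61 p [ 0.5564 -0.1665  0.1834] F [ 0.08 -1.94  4.37] T [-0.34 -0.01  0.03] gap 0.0094 grip 30.0
scene 0.7 (array([ 0.0531, -0.0529,  0.0881]), np.int64(584), np.float64(-0.0044))
top 0.76 (array([ 0.0513, -0.0484,  0.0891]), np.int64(238), np.float64(-0.0003))
```

View pics/scene6.png

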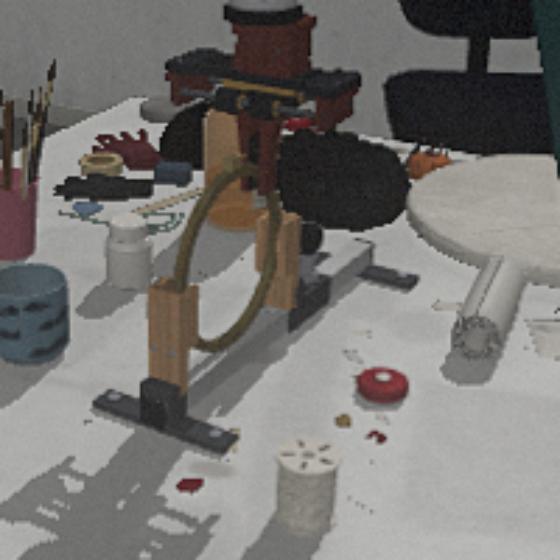

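The hoop stands in both grooves, (180,290) and (265,240), with its bottom at (210,345) on the tube. Contact came at the expected height. I'll release, retreat and check.

```bash
python3 - <<'E'
from h import *
sleep(.2); st()
move_gripper(.05); sleep(.1); p=np.array(current_position()); st("open")
servo_line(p+[0,0,.15],rate=.15); sleep(.3); st("up")
for n in("scene","top"):
    c=snap(n); W=cloud(c); cv2.imwrite(f"pics/{n}7.png",cv2.resize(c["image"][100:300,240:440],None,fx=2.8,fy=2.8))
    for d in silhouettes(n,"hoop_center")[:1]: print(n,d["conf"],ring(W,d["region"],[ax(-.166),-.166,.1834],YS))
E
```

```text
t 34.01 p [ 0.5563 -0.1664  0.1834] F [ 0.53 -1.31  5.39] T [-0.26 -0.06 -0.03] gap 0.0096 grip 30.0
open t 34.89 p [ 0.5555 -0.1658  0.1824] F [-0.63  0.   -0.27] T [-0.03 -0.12 -0.04] gap 0.0502 grip 0.0
up t 36.34 p [ 0.5553 -0.1657  0.3319] F [ 0.08  0.57 -0.18] T [-0.02 -0.11  0.01] gap 0.05 grip 0.0
scene 0.71 (array([ 0.0522, -0.0527,  0.0877]), np.int64(575), np.float64(-0.0042))
top 0.83 (array([ 0.0506, -0.0479,  0.089 ]), np.int64(248), np.float64(0.0))
```

View pics/scene7.png

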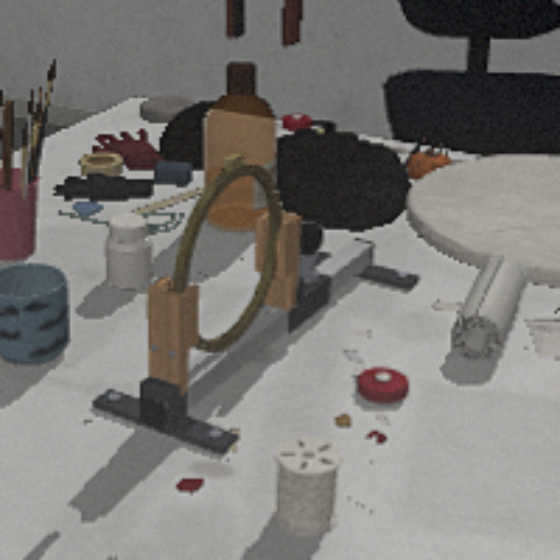

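The hoop stays upright and free in both grooves, top near (235,165) and bottom at (210,345), with the gripper clear above it. Handing in.

```bash
python3 -c "
from bench import *
print(close_job())"
```

```text
the job is handed in; nothing more can be done
None
```

The job is handed in, verdict not shown: the plunger dropped into the 192 mm hole, the hoop stands released in both grooves on the tube, the bystanders were not touched, and it took about 36 of the 64 s.

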